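# Seat the specimen carrier in the inspection stage and clip it

### The job

On the inspection stage, slide the thin flat white specimen carrier until two edges of its ceramic base go under the lips of the two aluminium stops and lie flush against both of them, dragging it by pressing lightly on its top: it cracks if pressed with over 25 N, and the fingers must not touch the dark stage plate or its glass. Then swing the steel clip by its black post over the seated carrier, fully to its end stop, and let go. Leave everything else where it is.

Things in the scene. Friction and masses are not known exactly. Their poses are not given: they have to be found in the camera images.
- stage: inspection stage fixed to the bench: cream base 340 x 230 mm on levelling feet (height differs by up to 12 mm), carrying plate, stops and clip. Origin on its centre, 67 mm below the dark plate's upper face; x points away from its near side, y to its left, z up
- plate: dark flat plate 300 x 260 x 12 mm with a flush glass window, fixed on the stage, axes as the stage. Origin at the centre of its underside, straight above the stage's origin; upper face 12 mm above it. The specimen carrier slides on it easily (friction about 0.25). Fingers must not touch it
- nest_corner (a point): inner corner of the two aluminium stops, level with the dark plate's upper face, axes as the stage, at its x = +75, y = +65 mm
- stops: the two aluminium stops in an L, fixed on the dark plate, axes as the stage; origin straight above the stage's origin, level with the plate's upper face. From the inner corner the far stop runs 103 mm along -y, the left stop 93 mm along -x; both 12 mm thick, 9 mm high, lips overhanging inwards by 6 mm with a 5.5 mm gap underneath
- substrate: specimen carrier: white ceramic base 110 (x) x 85 (y) x 3 mm; on it, centred, a flat cover 94 x 69 mm whose top is 5 to 8 mm above the underside (it differs with the specimen: find it by touch). 0.15 kg, cracks above 25 N. Origin: centre of its underside. Starts near and right of the stops, turned up to 0.3 rad from the stage; seated, its origin is at x = +20, y = +22.5 mm of the stage
- substrate_corner (a point): far left corner (+55, +42.5 mm) of the specimen carrier, at its underside; meets nest_corner when seated
- clip (a joint): angle of the steel clip about its upright pivot, rad: 0 to 0.25 at the start (at 0 it points along the stage's -x), grows counter-clockwise seen from above; end stop at 2.3, over the near left corner of the seated specimen carrier. Turns stiffly (0.05 N m) and stays where left
- clip_pivot (a point): axis of the clip at the plate's upper face, at x = -60, y = +90 mm of the stage; axes as the stage
- clip_post (a point): top of the black upright post on the clip: 12 mm diameter, 32 mm tall, 55 mm from the pivot axis, top 46 mm above the dark plate. The clip's flat arm is 14 mm wide, 4 mm thick, its underside 10 mm above the dark plate, and ends 68 mm from the axis. At clip angle a the post lies from the pivot in the stage's direction pi + a
- gauge_block: bystander: steel gauge block 30 x 20 x 9 mm lying on the right far part of the stage plate
- lens_ring: bystander: aluminium ring, 30 mm across, 10 mm high, lying on the stage plate outside the corner of the stops
- screwdriver: bystander: screwdriver 170 mm long lying on the bench
- eyepiece: bystander: cream eyepiece, 42 mm across, 66 mm high, on the bench
- wipe_jar: bystander: jar 60 mm across, 90 mm high, on the bench
- brush: bystander: brush lying on the bench
Mind the look-alikes: they are no part of the job. There is more than one size of the substrate; the one meant has the size given above.

How it is judged:
By the outcome, as a careful person would: the job done as asked, in the order asked, and still so for the second after the job is handed in, with the robot touching nothing.
It also fails if it takes over 61 s, if anything falls off the work surface, if the arm or the gripper's body presses on something with over 40 N, if the wrist force passes 120 N, or if a joint passes its speed limit or range.

### The arm

A 6-joint arm with a two-finger parallel gripper is mounted at the origin on the work surface. World frame = base frame: x ahead of the robot, y to its left, z up, the work surface at z = 0. Lengths are in mm, angles in rad, forces in N, time in s.
With the tool pointing down it reaches from about 300 to 950 mm from the base axis. Payload 3.1 kg.
Tool frame: the origin (TCP) lies between the finger pads; the fingertips stand 17 mm ahead of it and the grasp point (between the pads) lies 2 mm behind it; z points along the fingers, y is the direction in which the jaws open and shut (so a half turn about z gives the same grasp; the last joint's range is limited). The gripper opens to 85 mm and grips with 20 to 120 N. Pads are 22 mm wide; open, the fingers measure 114 mm over their backs; the gripper's body (76 mm by 85 mm) begins 54 mm behind the grasp point. The pads swing forward as they close: fully open they stand 13 mm farther back than shut.
Start: joints at [-1.232, 0.308, 1.634, -0, 1.2, -0.07], TCP at [248.418, -573.516, 248.272] pointing down, gripper open.
Joint ranges: [-3.06, 3.06], [-0.79, 1.96], [0.05, 2.63], [-1.19, 4.34], [0.05, 2.64], [-2.94, 2.94]. Speed limits (rad/s): [2.79, 2.79, 3.14, 3.14, 3.14, 3.14].

### API

Orientations are given as a rotation vector (axis times angle).
In Python, from cell import env, imaging, boxes_of gives the robot as it stands. Calls block until the motion is done:
- env.move_pose(position, orientation): joint-space move of the TCP to a pose.
- env.line_to(position, ori=None, feed=150): straight line of the TCP; ori=None keeps the orientation; feed is the mean speed in mm/s.
- env.goto_joints(angles): joint-space move.
- env.gripper_to(opening, squeeze=None): opening from 0.0 (shut) to 1.0 (fully open); squeeze is the grip in N (None keeps the last); returns when the fingers have stopped.
- env.dwell(seconds).
- env.ik(position, orientation): joint angles nearest the present ones, or None.
- env.sense(): the state.
- imaging.camera(name): name is "scene" or "top" or "wrist"; returns the picture (400x640x3 uint8, red, green, blue); there is no depth.
- imaging.camera_params(name): a dict with "K" (3x3 intrinsics, pixels), "R" (3x3) and "t" (3): a world point X has camera coordinates R X + t; the wrist camera has in their place "T_tool_cam" (4x4, takes a point from camera to tool coordinates, whose origin is the TCP and whose axes are the flange's). Camera axes: x right, y down, z forward; pixel columns grow to the right and rows downward; lengths in mm; the calibration is good to about 2 mm. The wrist camera is an equidistant fisheye: a pixel r from the principal point sees the ray r / f radians off the axis. A picture is of the moment at which its call begins: read the wrist's pose just before it. camera_params takes no time and is no camera call.
A pose or a line that the arm cannot do raises env.Unreachable and nothing moves.
- env.hand_in(): hands the job in, once; it reports no verdict.
Trained networks look in the newest picture that a camera, given by its name, has taken for a name from the list of things; names that differ only in an ending like _2 or _b are one class to them, and where a whole thing is asked for, a point or a joint stands for the part that bears it (a point fixed in the world has none). Each returns a list of dicts, best first, with "conf" (0 to 1); they miss things now and then, are a little off and sometimes report something else, mostly with a low value. They report only what shows in the picture. A call takes as long as a camera call. They do not tell look-alikes from the thing itself.
- boxes_of(camera, thing): "at" ([column, row] in pixels, amid what is visible of it).
The state is a dict: "time_s": time; "joints": joint angles; "joint_velocities": joint speeds; "tau": joint torques, N m; "eef_pos": TCP position; "tcp_rot": TCP orientation; "ft_force": force on the tool from outside, world axes, zero at the start; "wrist_torque": the same for the moment, N m; "width": opening from 0.0 (shut) to 1.0 (fully open).
Only numpy, scipy, OpenCV 4.12 (cv2) and the standard library are available. Lean on these libraries where they do the work, as an engineer would, in place of code of your own. Each camera call takes 0.05 s, during which the arm holds its last target. There are 200 camera calls.

## Working session

There is one attempt and no reset: what is moved stays moved. The work goes in short steps, each a Python script; the robot and the scene stay as the last script left them, time stands still between calls to the robot, and variables do not carry over. Pictures are saved under pics/ and viewed, about 8 in all and at most 12, crops included, and the job is handed in when it is done.

```bash
mkdir -p pics; ls; python3 - <<'E'
from cell import env, imaging, boxes_of
import cv2
for c in ["top","scene"]:
    im=imaging.camera(c); cv2.imwrite(f"pics/{c}0.png",im[:,:,::-1])
    p=imaging.camera_params(c); print(c,p)
    for t in ["substrate","stops","clip","clip_post","plate","gauge_block","lens_ring","substrate_corner"]:
        print(t,[(d["at"],round(d["conf"],2)) for d in boxes_of(c,t)][:3])
print(imaging.camera_params("wrist")); print(env.sense())
E
```

```text
pics
top {'K': array([[394.69929818,   0.        , 319.30862639],
       [  0.        , 394.69929818, 196.7812705 ],
       [  0.        ,   0.        ,   1.        ]]), 'R': array([[ 6.16172713e-04, -9.99790133e-01,  2.04770697e-02],
       [-9.96244569e-01, -2.38666880e-03, -8.65509190e-02],
       [ 8.65816268e-02, -2.03468392e-02, -9.96036961e-01]]), 't': array([ -73.99201777,  499.21948886, 1167.70284519])}
substrate [([305.9, 171.8], 0.69), ([208.7, 189.1], 0.69), ([193.7, 300.9], 0.61)]
stops [([289.8, 130.0], 0.76)]
clip []
clip_post []
plate [([310.7, 151.8], 0.73)]
gauge_block [([303.0, 155.5], 0.63), ([346.7, 126.7], 0.44)]
lens_ring [([286.5, 108.6], 0.48)]
substrate_corner [([189.1, 305.5], 0.88), ([208.1, 188.6], 0.8), ([308.0, 170.9], 0.79)]
scene {'K': array([[457.33842782,   0.        , 312.60387349],
       [  0.        , 457.33842782, 204.40698209],
       [  0.        ,   0.        ,   1.        ]]), 'R': array([[-0.89638513,  0.44279029,  0.02074759],
       [ 0.26604467,  0.57483905, -0.77380896],
       [-0.35456162, -0.68811106, -0.63307917]]), 't': array([ 44
[... 951 characters left out ...]

         1.00000000e+00]])}
{'time_s': 0.9, 'joints': array([-1.23168817e+00,  3.08062963e-01,  1.63378758e+00, -2.91326873e-05,
        1.19971155e+00, -6.96874502e-02]), 'joint_velocities': array([-0.00115434,  0.00151465,  0.00093016,  0.00092568, -0.00060363,
       -0.00164268]), 'tau': array([-1.24318931e-04, -4.15266824e+01, -2.77088052e+01, -8.59813485e-05,
        6.14325072e-04,  4.93322503e-06]), 'eef_pos': array([ 248.41849739, -573.52123863,  248.30104343]), 'tcp_rot': array([ 3.07615877e+00,  6.37682092e-01, -3.58132753e-05]), 'ft_force': array([ 0.39112577, -0.40820485,  0.86672252]), 'wrist_torque': array([ 0.00292108,  0.05306794, -0.0842635 ]), 'width': 0.9985523112530457}
```

View top.

```bash
python3 - <<'E'
import cv2,numpy as np
a=cv2.imread("pics/top0.png")[60:240,200:440]; b=cv2.imread("pics/scene0.png")[170:330,160:400]
cv2.imwrite("pics/topc.png",cv2.resize(a,None,fx=3.3,fy=3.3,interpolation=cv2.INTER_CUBIC))
cv2.imwrite("pics/scenec.png",cv2.resize(b,None,fx=3.3,fy=3.3,interpolation=cv2.INTER_CUBIC))
E
```

```text
(no output)
```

View pics/topc.png

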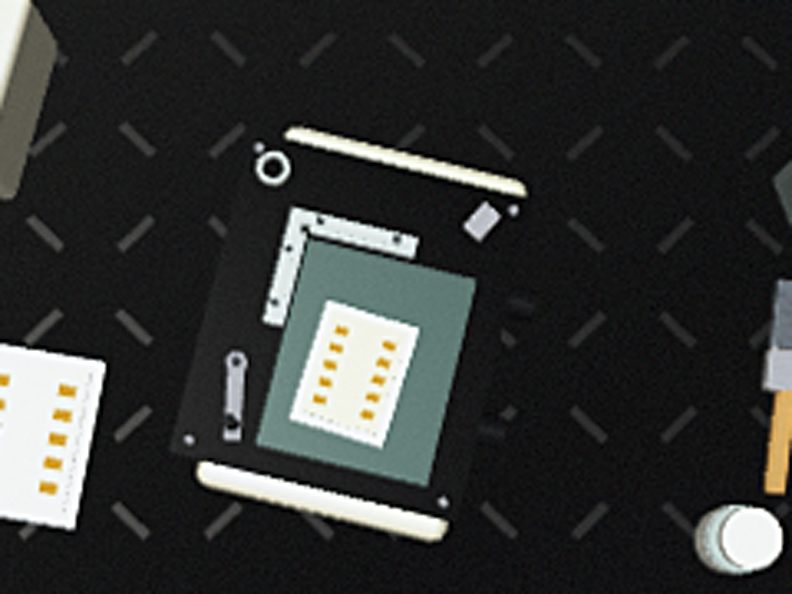

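View pics/scenec.png

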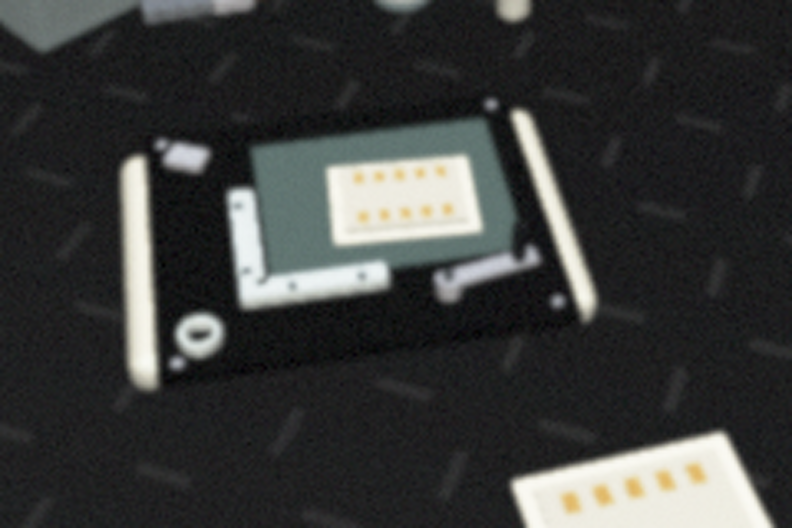

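```bash
cat > h.py <<'E'
from cell import env, imaging, boxes_of
import numpy as np, cv2
from scipy.optimize import least_squares
from scipy.spatial.transform import Rotation as Rot
def proj(c,X,pose=None):
    p=imaging.camera_params(c); K=p["K"]; X=np.atleast_2d(X)
    if c!="wrist":
        Y=X@p["R"].T+p["t"]; q=Y@K.T; return q[:,:2]/q[:,2:]
    T=p["T_tool_cam"]; R=Rot.from_rotvec(pose[1]).as_matrix()
    Y=((X-pose[0])@R-T[:3,3])@T[:3,:3]
    r=np.linalg.norm(Y[:,:2],axis=1); th=np.arctan2(r,Y[:,2])
    return K[:2,2]+K[0,0]*(th/r)[:,None]*Y[:,:2]
def stage2w(s,P):  # s=(x,y,yaw,ztop): P in stage xy, z above plate top
    P=np.atleast_2d(np.asarray(P,float)); c,n=np.cos(s[2]),np.sin(s[2])
    return np.c_[s[0]+c*P[:,0]-n*P[:,1], s[1]+n*P[:,0]+c*P[:,1], s[3]+P[:,2]]
E
python3 - <<'E'
from h import *
top=[((87,77,9),(293,208)),((87,-38,9),(419,238)),((69,-38,9),(413,258)),((-18,77,9),(263,322)),((-18,59,9),(281,326)),((-60,90,14),(236,359))]
sc=[((87,-38,9),(229,190)),((69,-38,9),(252,187)),((-18,59,9),(388,262)),((87,77,9),(240,293)),((69,59,9),(265,282))]
A=[("top",np.array([t[0] for t in top]),np.array([t[1] for t in top])/3.3+[200,60]),("scene",np.array([t[0] for t in sc]),np.array([t[1] for t in sc])/3.3+[160,170])]
f=lambda s:np.concatenate([(proj(c,stage2w(s,P))-q).ravel() for c,P,q in A]+[[ (s[3]-73)/20]])
b=None
for yaw in (-.3,0,.3):
    r=least_squares(f,[500,-100,yaw,73])
    if b is None or r.cost<b.cost:b=r
print(b.x,b.cost,np.round(b.fun,1)); s=b.x
np.save("s.npy",s)
print(np.hypot(*s[:2]))
import cv2
q=np.array([[327,300],[419,326],[382,449],[290,419]],float)/3.3+[200,60]
p=imaging.camera_params("top")
rays=np.c_[q,np.ones(4)]@np.linalg.inv(p["K"]).T@p["R"]; C=-p["R"].T@p["t"]
w=C+rays*((s[3]+3-C[2])/rays[:,2])[:,None]
print(w,np.linalg.norm(np.diff(w,axis=0),axis=1))
d=w[:,:2]-s[:2];c,n=np.cos(s[2]),np.sin(s[2]);print(d@np.array([[c,-n],[n,c]]))
# candidate view pose
R=Rot.from_euler("z",s[2])*Rot.from_euler("x",np.pi)
for k in (0,np.pi):
  o=(R*Rot.from_euler("z",k)).as_rotvec(); P=stage2w(s,[0,20,180])[0]; print(k,P,o,env.ik(P,o))
E
```

```text
[ 6.09269280e+02 -3.55162402e+01 -2.47884469e-01  6.30558824e+01] 4.2931469924522725 [-0.1 -0.2 -0.3  0.4  0.   0.1 -0.2 -0.5  0.4 -0.2 -0.2  0.7  0.2  0.2
  0.4  0.3 -1.2 -0.5  0.4  1.5 -0.1 -1.7 -0.5]
610.3035794517732
[[630.33855126 -13.00145993  66.05588241]
 [607.32501969 -94.73102603  66.05588241]
 [497.61198884 -62.0331058   66.05588241]
 [523.93417872  19.01369246  66.05588241]] [ 84.90785953 114.48188994  85.21409032]
[[  14.90117688   26.99600787]
 [  12.64373188  -57.88183701]
 [-101.73832524  -53.10186485]
 [ -96.10583598   31.92587329]]
0 [614.17635304 -16.1275673  243.05588241] [ 3.11749346e+00 -3.88379867e-01 -2.37814081e-17] [-0.09711427  0.29271116  1.66476883  0.          1.18411266  1.72156653]
3.141592653589793 [614.17635304 -16.1275673  243.05588241] [-3.88379867e-01 -3.11749346e+00  1.90891419e-16] [-9.71142666e-02  2.92711162e-01  1.66476883e+00 -4.44089210e-16
  1.18411266e+00 -1.42002612e+00]
```

```bash
python3 - <<'E'
from h import *
s=np.load("s.npy")
o=(Rot.from_euler("z",s[2])*Rot.from_euler("x",np.pi)).as_rotvec()
env.move_pose(stage2w(s,[-10,20,180])[0],o)
env.gripper_to(0.3)
st=env.sense(); pose=(st["eef_pos"],st["tcp_rot"]); im=imaging.camera("wrist")
np.save("pose1.npy",np.array(pose)); cv2.imwrite("pics/w1.png",im[:,:,::-1]); cv2.imwrite("pics/w1b.png",cv2.resize(im[:,:,::-1],(800,500),interpolation=cv2.INTER_CUBIC))
print(st["time_s"],pose,st["ft_force"],st["width"])
E
```

```text
3.8583 (array([604.48847358, -13.68181519, 243.05449239]), array([-3.11747455e+00,  3.88417117e-01, -4.78319366e-05])) [-0.71998116  1.03708472 -0.14061575] 0.2985989648238802
```

View pics/w1b.png

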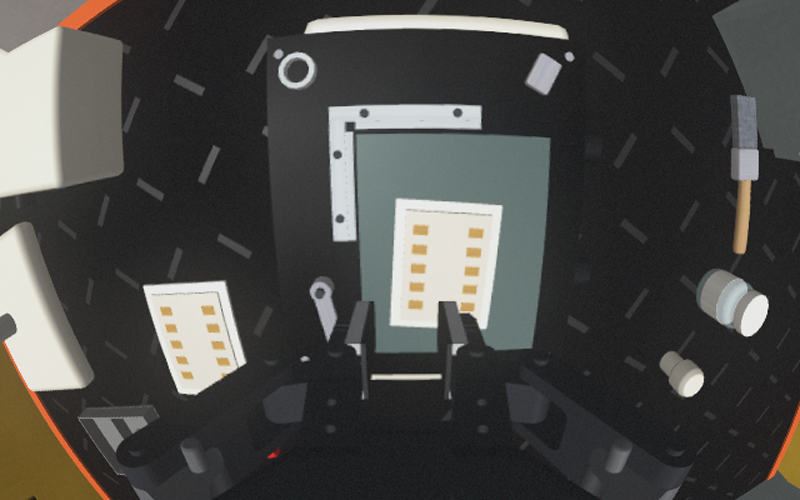

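```bash
python3 - <<'E'
from h import *
pose=np.load("pose1.npy")
top=[((87,77,9),(293,208)),((87,-38,9),(419,238)),((69,-38,9),(413,258)),((-18,77,9),(263,322)),((-18,59,9),(281,326)),((-60,90,14),(236,359))]
sc=[((87,-38,9),(229,190)),((69,-38,9),(252,187)),((-18,59,9),(388,262)),((69,59,9),(265,282))]
wr=[((87,77,9),(329,108)),((87,-38,9),(481,106)),((69,-38,9),(481,129)),((-18,77,9),(333,241)),((-18,59,9),(356,241)),((-60,90,16),(321,291))]
mk=lambda c,L,k,o:(c,np.array([t[0] for t in L]),np.array([t[1] for t in L])/k+o)
A=[mk("top",top,3.3,[200,60]),mk("scene",sc,3.3,[160,170]),mk("wrist",wr,1.25,[0,0])]
W={"top":3,"scene":2,"wrist":1} 
f=lambda s:np.concatenate([W[c]*(proj(c,stage2w(s,P),pose)-q).ravel() for c,P,q in A])
r=least_squares(f,np.load("s.npy"),loss="soft_l1"); s=r.x; print(s,np.round(r.fun,1))
fw=lambda s:np.r_[(proj("wrist",stage2w(s,A[2][1]),pose)-A[2][2]).ravel()]
r2=least_squares(fw,s); print("wrist only",r2.x,np.round(r2.fun,1))
for z in (67,72,77):
  r3=least_squares(lambda u:fw(np.r_[u,z]),s[:3]); print(z,r3.x,r3.cost)
loc=np.array([[55,42.5],[55,-42.5],[-55,-42.5],[-55,42.5]])
qw=np.array([[397,199],[503,206],[484,329],[391,326]])/1.25
def carr(u,z): c,n=np.cos(u[2]),np.sin(u[2]); return np.c_[loc@np.array([[c,n],[-n,c]])+u[:2],z*np.ones(4)]
for S in (s,r2.x):
  r4=least_squares(lambda u:(proj("wrist",carr(u,S[3]+3),pose)-qw).ravel(),[560,-30,S[2]]); u=r4.x
  c,n=np.cos(S[2]),np.sin(S[2]); d=u[:2]-S[:2]
  print("carrier",u,"in stage",c*d[0]+n*d[1],-n*d[0]+c*d[1],u[2]-S[2],np.round(r4.fun,1))
  # clip tip
  for a in (0,.1,.2): print(a,proj("wrist",stage2w(S,[[-60-68*np.cos(a),90-68*np.sin(a),14],[-60-55*np.cos(a),90-55*np.sin(a),46],[-60-40*np.cos(a),90-40*np.sin(a),14]]),pose).round(0).tolist())
np.save("s.npy",s)
E
```

```text
[ 6.10891829e+02 -3.50232920e+01 -2.47558917e-01  6.10117768e+01] [-0.8 -1.7 -1.5 -0.1 -0.5 -0.7 -0.8 -2.8  0.8 -1.9 -0.8  0.9 -0.6  2.3
 -0.2  2.3 -3.4  0.9 -1.3 -1.4  2.1  0.9  0.9  2.7  0.6  2.8  1.8  0.4
  1.   0.4  0.1  1.5]
wrist only [ 6.13011874e+02 -3.47804279e+01 -2.38743720e-01  6.29246361e+01] [ 0.1 -0.5 -0.3  0.1 -0.4  0.3  0.8 -0.4  0.2 -0.6 -0.5  1.2]
67 [ 6.13369749e+02 -3.50823326e+01 -2.38675541e-01] 5.191489007558031
72 [ 6.13807134e+02 -3.54515260e+01 -2.38590525e-01] 19.686456537241682
77 [ 6.14242576e+02 -3.58193386e+01 -2.38504066e-01] 46.43290335834358
carrier [ 5.66595941e+02 -3.63405413e+01 -3.08124088e-01] in stage -42.62268326079663 -12.131267838929897 -0.060565170966306175 [ 0.2  0.4 -0.8  0.8  1.1 -0.2 -0.5 -1.2]
0 [[262.0, 289.0], [256.0, 295.0], [260.0, 267.0]]
0.1 [[268.0, 289.0], [261.0, 295.0], [264.0, 267.0]]
0.2 [[274.0, 288.0], [266.0, 295.0], [267.0, 267.0]]
carrier [ 5.67195087e+02 -3.63025739e+01 -3.08058941e-01] in stage -44.15727175725067 -12.313824702238183 -0.06931522116954902 [-0.   0.1 -0.5  0.5  1.3  0.1 -0.8 -0.8]
0 [[262.0, 289.0], [256.0, 295.0], [260.0, 267.0]]
0.1 [[268.0, 289.0], [261.0, 295.0], [264.0, 267.0]]
0.2 [[274.0, 288.0], [266.0, 295.0], [267.0, 267.0]]
```

```bash
cat >> h.py <<'E'
def F(n=4):
    v=[]
    for _ in range(n): v.append(env.sense()["ft_force"]); env.dwell(0.02)
    return np.mean(v,0)
def ori(yaw): return (Rot.from_euler("z",yaw)*Rot.from_euler("x",np.pi)).as_rotvec()
E
python3 - <<'E'
from h import *
s=np.array([612,-35,-0.243,62.]); np.save("s.npy",s)
yaw=-.308; o=ori(yaw)
P=stage2w(s,[-43.5,-12.2,0])[0]
P[2]=105; env.move_pose(P,o); env.dwell(.2)
f0=F(8); print(f0, F(8), env.sense()["time_s"])
np.save("f0.npy",f0)
z=95.; 
while z>78:
    env.line_to([P[0],P[1],z],o,feed=30 if z<94.5 else 60); f=F(3)-f0
    if abs(f[2])>1.0: print(z,f,env.sense()["eef_pos"])
    if f[2]>5: break
    z-=0.5
print(z,F(6)-f0,env.sense()["eef_pos"],env.sense()["time_s"],env.sense()["wrist_torque"])
E
```

```text
[ 0.20089552 -0.26620587 -0.18345726] [-0.32588682 -0.37448321 -0.24575482] 5.0083
92.0 [-0.08011695  0.09278999  1.06771355] [566.82799928 -36.35449656  91.98381711]
90.0 [-0.30878988  0.53181024  1.24826092] [567.01653054 -36.40130204  90.15986613]
89.5 [-1.67005102  0.3701927   5.0599658 ] [567.04499335 -36.39486876  90.13308932]
89.5 [-1.73178792  0.61667355  5.41447313] [567.05033516 -36.38252145  90.14456377] 8.775 [ 0.06091659  0.30155924 -0.05218459]
```

```bash
python3 - <<'E'
from h import *
s=np.load("s.npy"); f0=np.load("f0.npy"); Z=89.1
c,n=np.cos(s[2]),np.sin(s[2]); M=np.array([[c,n],[-n,c]])
def go(x,y,yaw,feed):
    P=stage2w(s,[x,y,0])[0]; P[2]=Z; env.line_to(P,ori(yaw),feed=feed); f=F(4)-f0
    e=env.sense(); print((x,y),"F stage",(M@f[:2]).round(2),f[2].round(2),"pos",(M@(e["eef_pos"][:2]-s[:2])).round(1),round(e["time_s"],2)); return f
go(-43.5,-12.2,-.308,10)
for k in np.linspace(.2,1,5):
    f=go(-43.5+k*55,-12.2+k*27,-.308+k*.065,30)
    Z+= np.clip((f[2]-7.5)/7.5,-.4,.4)
p=env.sense(); pose=(p["eef_pos"],p["tcp_rot"]); im=imaging.camera("wrist"); np.save("pose2.npy",np.array(pose)); np.save("z.npy",Z)
cv2.imwrite("pics/w2b.png",cv2.resize(im[60:320,180:500,::-1],None,fx=2.3,fy=2.3,interpolation=cv2.INTER_CUBIC))
E
```

```text
(-43.5, -12.2) F stage [-2.62  0.36] 8.01 pos [-43.3 -12.2] 9.09
(np.float64(-32.5), np.float64(-6.799999999999999)) F stage [-0.9   0.02] 6.15 pos [-31.5  -6.7] 9.72
(np.float64(-21.5), np.float64(-1.3999999999999986)) F stage [-1.38 -0.07] 6.32 pos [-20.4  -1.3] 10.34
(np.float64(-10.499999999999993), np.float64(4.0000000000000036)) F stage [-1.19 -0.35] 6.98 pos [-9.3  4.1] 10.97
(np.float64(0.5), np.float64(9.400000000000002)) F stage [-1.78 -0.49] 7.02 pos [1.7 9.5] 11.59
(np.float64(11.5), np.float64(14.8)) F stage [-1.11 -0.2 ] 7.03 pos [12.7 14.9] 12.22
```

View pics/w2b.png

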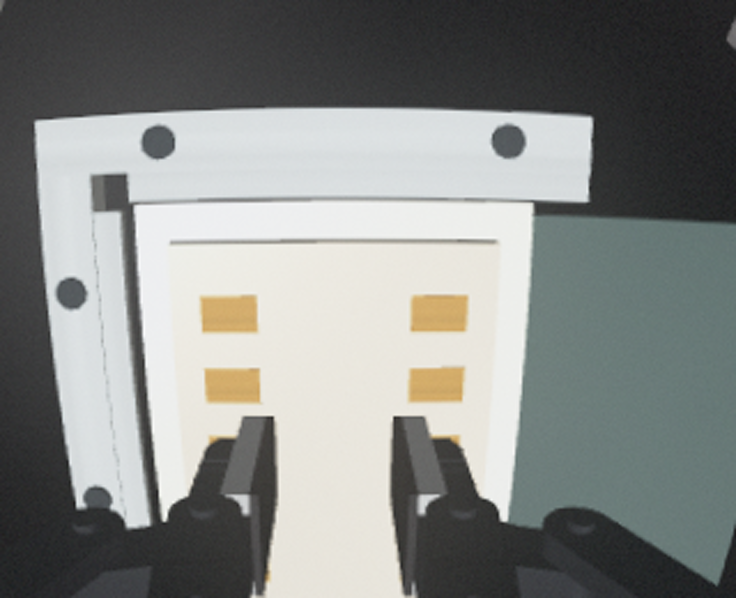

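```bash
python3 - <<'E'
from h import *
s=np.load("s.npy"); f0=np.load("f0.npy"); Z=float(np.load("z.npy"))
c,n=np.cos(s[2]),np.sin(s[2]); M=np.array([[c,n],[-n,c]])
def go(x,y,feed=15):
    global Z
    P=stage2w(s,[x,y,0])[0]; P[2]=Z; env.line_to(P,ori(s[2]),feed=feed); f=F(4)-f0; Z+=np.clip((f[2]-7.5)/7.5,-.3,.3)
    e=env.sense(); print((round(x,1),round(y,1)),"F",(M@f[:2]).round(2),f[2].round(2),"pos",(M@(e["eef_pos"][:2]-s[:2])).round(1),round(e["time_s"],2)); return M@f[:2]
x,y=11.5,14.8
go(x+4,y)
x+=4
while x<24: 
    x+=1.5
    if go(x,y)[0]<-3.3: break
while y<29:
    y+=1.5
    if go(x,y)[1]<-3 : break
np.save("xy.npy",[x,y,Z])
p=env.sense(); im=imaging.camera("wrist")
cv2.imwrite("pics/w3b.png",cv2.resize(im[60:320,180:500,::-1],None,fx=2.3,fy=2.3,interpolation=cv2.INTER_CUBIC))
E
```

```text
(15.5, 14.8) F [-2.59  0.05] 8.21 pos [16.3 15. ] 12.75
(17.0, 14.8) F [-2.33  0.17] 8.06 pos [17.7 15. ] 13.07
(18.5, 14.8) F [-2.08  0.38] 7.93 pos [19.1 15. ] 13.38
(20.0, 14.8) F [-2.76 -0.23] 8.29 pos [20.3 15. ] 13.7
(21.5, 14.8) F [-3.81 -0.08] 8.67 pos [21.2 15. ] 14.02
(21.5, 16.3) F [-2.52 -0.54] 6.95 pos [21.6 16. ] 14.33
(21.5, 17.8) F [-3.15 -2.46] 7.53 pos [21.6 17.1] 14.65
(21.5, 19.3) F [-2.66 -2.14] 7.19 pos [21.8 18.5] 14.97
(21.5, 20.8) F [-2.57 -2.47] 7.73 pos [21.8 20. ] 15.28
(21.5, 22.3) F [-2.14 -2.42] 7.8 pos [21.8 21.5] 15.6
(21.5, 23.8) F [-2.85 -1.94] 7.31 pos [21.8 23. ] 15.92
(21.5, 25.3) F [-1.42 -2.09] 6.92 pos [22.2 24.6] 16.23
(21.5, 26.8) F [-1.42 -1.78] 6.62 pos [22.5 26.1] 16.55
(21.5, 28.3) F [-1.01 -1.76] 6.34 pos [22.8 27.6] 16.87
(21.5, 29.8) F [-0.34 -2.53] 6.78 pos [23. 29.] 17.18
```

View pics/w3b.png

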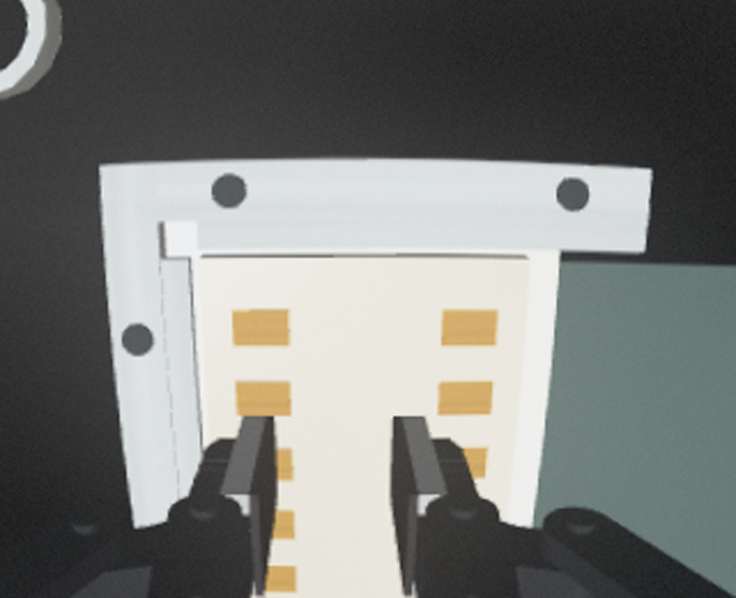

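```bash
python3 - <<'E'
from h import *
s=np.load("s.npy"); f0=np.load("f0.npy"); x,y,Z=np.load("xy.npy")
c,n=np.cos(s[2]),np.sin(s[2]); M=np.array([[c,n],[-n,c]])
def go(x,y,z=None,feed=15,t=11):
    global Z
    P=stage2w(s,[x,y,0])[0]; P[2]=Z if z is None else z; env.line_to(P,ori(s[2]),feed=feed); f=F(4)-f0
    if z is None: Z+=np.clip((f[2]-t)/7.5,-.3,.3)
    e=env.sense(); print((round(x,1),round(y,1)),"F",(M@f[:2]).round(2),f[2].round(2),"pos",(M@(e["eef_pos"][:2]-s[:2])).round(1),e["eef_pos"][2].round(1),round(e["time_s"],2)); return f
# lift straight up from the actual spot, shift back, press
go(23,29,100,40); go(14,17,100,80); f0=F(8)
go(14,17,91,40); Z=88.8; go(14,17); go(14,17)
for k in range(1,4): go(14+1.5*k,17)
for k in range(1,5): go(18.5,17+1.5*k)
go(20.5,24.5); go(22,26)
go(21,25.2,Z+1); 
go(20,24,120,60)
f=stage2w(s,[10,10,250])[0]; env.line_to(f,ori(s[2]),feed=200); env.dwell(.15)
p=env.sense(); np.save("pose4.npy",np.array([p["eef_pos"],p["tcp_rot"]])); im=imaging.camera("wrist"); cv2.imwrite("pics/w4.png",im[:,:,::-1])
cv2.imwrite("pics/w4b.png",cv2.resize(im[60:320,200:460,::-1],None,fx=2.3,fy=2.3,interpolation=cv2.INTER_CUBIC)); print(p["time_s"],p["eef_pos"])
E
```

```text
(23, 29) F [0.03 0.36] 0.35 pos [22.7 29.1] 99.7 17.73
(14, 17) F [-0.45  0.3 ] 0.39 pos [13.8 16.7] 99.9 18.13
(14, 17) F [-0.16  0.11] -0.47 pos [13.7 17. ] 90.5 18.71
(14, 17) F [-2.55 -0.3 ] 6.34 pos [14.  17.1] 90.1 19.07
(14, 17) F [-2.94 -0.18] 7.29 pos [14.  17.1] 90.1 19.39
(15.5, 17) F [-4.52 -0.43] 9.62 pos [15.  17.1] 90.1 19.71
(17.0, 17) F [-5.04 -0.24] 10.86 pos [16.5 17.2] 90.1 20.02
(18.5, 17) F [-4.77  0.16] 10.79 pos [18.  17.2] 90.1 20.34
(18.5, 18.5) F [-3.96 -2.24] 9.92 pos [18.6 18. ] 90.1 20.66
(18.5, 20.0) F [-2.74 -2.91] 9.1 pos [19.3 19.1] 90.1 20.98
(18.5, 21.5) F [-2.12 -3.12] 9.48 pos [19.8 20.3] 90.1 21.29
(18.5, 23.0) F [-1.02 -4.04] 9.28 pos [20.3 21.8] 90.1 21.61
(20.5, 24.5) F [-2.94 -4.6 ] 11.85 pos [21.6 23.1] 90.1 21.99
(22, 26) F [-2.59 -4.06] 11.23 pos [23.1 24.7] 90.1 22.35
(21, 25.2) F [-0.99 -2.09] 7.65 pos [22.2 24.7] 90.1 22.68
(20, 24) F [0.23 0.25] -0.85 pos [19.6 24. ] 119.6 23.43
24.6917 [623.27193254 -27.52109284 309.90866253]
```

View pics/w4b.png

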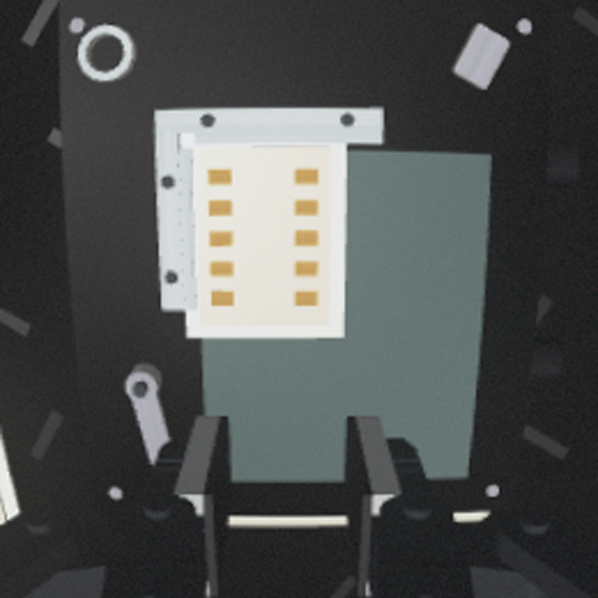

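```bash
python3 - <<'E'
from h import *
pose=np.load("pose4.npy"); k=2.3;off=np.array([200,60])
wr=[((87,77,9),(155,109)),((87,-38,9),(383,108)),((69,-38,9),(383,144)),((-18,77,9),(162,310))]
P=np.array([t[0] for t in wr]);q=np.array([t[1] for t in wr])/k+off
r=least_squares(lambda u:(proj("wrist",stage2w(np.r_[u,67],P),pose)-q).ravel(),[612,-35,-.243]);s=np.r_[r.x,67];print(s,np.round(r.fun*k,1))
d=lambda Q:((proj("wrist",stage2w(s,Q),pose)-off)*k).round(0).tolist()
print("carrier near-left/near-right pred",d([[-35,65,3],[-35,-20,3]]),"vs (186,338),(345,338)")
print("pivot",d([[-60,90,16]]))
for a in (0,.1,.2,.3): print(a,d([[-60-42*np.cos(a),90-42*np.sin(a),14],[-60-55*np.cos(a),90-55*np.sin(a),46]]))
A=[.0,.2,.5,1,1.5,2,2.3]
st=env.sense(); print(st["joints"])
for base in (0,np.pi):
  for a in A:
    o=(Rot.from_euler("z",s[2]+a)*Rot.from_euler("x",np.pi)*Rot.from_euler("z",base)).as_rotvec()
    Q=stage2w(s,[-60-55*np.cos(a),90-55*np.sin(a),40])[0]; j=env.ik(Q,o); print(a,Q.round(0),None if j is None else j.round(2))
E
```

```text
[ 6.13367600e+02 -3.50977077e+01 -2.40270207e-01  6.70000000e+01] [-0.8  0.2  1.1 -0.1  0.6 -0.6 -1.   0.7]
carrier near-left/near-right pred [[186.0, 338.0], [344.0, 338.0]] vs (186,338),(345,338)
pivot [[140.0, 389.0]]
0 [[146.0, 457.0], [137.0, 506.0]]
0.1 [[153.0, 457.0], [147.0, 506.0]]
0.2 [[160.0, 456.0], [157.0, 505.0]]
0.3 [[167.0, 455.0], [167.0, 503.0]]
[-1.13971670e-01  2.59583082e-01  1.56903365e+00  1.38917306e-06
  1.31597254e+00  1.69980750e+00]
0.0 [523.  80. 107.] [ 0.07  0.31  1.96 -0.    0.87  1.88]
0.2 [522.  69. 107.] [0.05 0.31 1.96 0.   0.87 1.66]
0.5 [523.  52. 107.] [0.02 0.3  1.96 0.   0.87 1.33]
1 [537.  29. 107.] [-0.03  0.32  1.94 -0.    0.88  0.78]
1.5 [560.  14. 107.] [-0.05  0.36  1.89  0.    0.89  0.26]
2 [587.  13. 107.] [-0.05  0.41  1.82 -0.    0.92 -0.24]
2.3 [602.  18. 107.] [-0.04  0.43  1.78 -0.    0.93 -0.53]
0.0 [523.  80. 107.] [ 0.07  0.31  1.96 -0.    0.87 -1.26]
0.2 [522.  69. 107.] [ 0.05  0.31  1.96 -0.    0.87 -1.48]
0.5 [523.  52. 107.] [ 0.02  0.3   1.96 -0.    0.87 -1.81]
1 [537.  29. 107.] [-0.03  0.32  1.94 -0.    0.88 -2.36]
1.5 [560.  14. 107.] [-0.05  0.36  1.89 -0.    0.89 -2.88]
2 [587.  13. 107.] [-0.05  0.41  1.82  0.    0.92  2.9 ]
2.3 [602.  18. 107.] [-0.04  0.43  1.78  0.    0.93  2.61]
```

```bash
python3 - <<'E'
from h import *
s=np.array([613.4,-35.1,-.240,67.]); np.save("s.npy",s)
def at(a,z): return stage2w(s,[-60-55*np.cos(a),90-55*np.sin(a),z])[0], ori(s[2]+a)
a=.15
env.gripper_to(0.5)
env.move_pose(*at(a,100)); env.dwell(.15); f0=F(8); t=env.sense()["time_s"]
p,o=at(a,41); env.line_to(p,o,feed=60); print(t,"down",F(4)-f0,env.sense()["eef_pos"])
if np.linalg.norm(F(4)-f0)>4: env.line_to(at(a,100)[0]); raise SystemExit("blocked")
env.gripper_to(0.21,20); print(env.sense()["width"],F(4)-f0)
while a<2.6:
    a+= .15 if a<2.2 else .03
    p,o=at(a,41); env.line_to(p,o,feed=50 if a<2.2 else 15); f=F(3)-f0
    tang=np.array([np.cos(s[2]+np.pi*1.5+a),np.sin(s[2]+np.pi*1.5+a)]); ft=f[:2]@tang
    e=env.sense(); print(round(a,2),"Ft",ft.round(2),f.round(1),round(e["time_s"],2))
    if (a>2.2 and ft<-7) or np.linalg.norm(f)>20: break
np.save("a.npy",a)
im=imaging.camera("scene"); cv2.imwrite("pics/s5.png",cv2.resize(im[170:330,160:400,::-1],None,fx=3.3,fy=3.3,interpolation=cv2.INTER_CUBIC))
E
```

```text
26.1583 down [-0.0396062   0.45096895 -0.17976693] [522.2597336   71.56255172 108.55527901]
0.21233356322251656 [-0.25464577  0.35611622  0.12763266]
0.3 Ft -0.22 [-0.   0.2 -0.6] 28.22
0.45 Ft 0.2 [ 0.1 -0.2 -0.2] 28.58
0.6 Ft 0.17 [ 0.2 -0.1 -0.2] 28.95
0.75 Ft -0.37 [-0.4  0.2 -0.4] 29.32
0.9 Ft 0.54 [ 0.6 -0.2 -1.2] 29.68
1.05 Ft -0.31 [-0.3  0.2 -0.2] 30.05
1.2 Ft 0.24 [ 0.1 -0.2  0.3] 30.42
1.35 Ft 0.02 [-0.  -0.  -0.5] 30.78
1.5 Ft -0.26 [-0.1  0.6  0.1] 31.15
1.65 Ft -0.01 [-0.   0.  -0.2] 31.52
1.8 Ft -0.09 [-0.1 -0.2 -0.3] 31.88
1.95 Ft -0.21 [-0.2 -0.3 -0.5] 32.25
2.1 Ft -0.34 [-0.3 -0.3 -0.7] 32.62
2.25 Ft -0.68 [-0.9  0.3  0.1] 33.37
2.28 Ft -0.64 [-0.9  0.3 -0.1] 33.67
2.31 Ft 0.09 [ 0.   0.2 -0.9] 33.98
2.34 Ft -1.39 [-1.3 -0.6 -0.5] 34.29
2.37 Ft -5.39 [-5.1 -2.   2.6] 34.6
2.4 Ft -8.69 [-7.7 -4.1  4.9] 34.91
```

```bash
python3 - <<'E'
from h import *
s=np.load("s.npy"); a=float(np.load("a.npy"))
def at(a,z): return stage2w(s,[-60-55*np.cos(a),90-55*np.sin(a),z])[0], ori(s[2]+a)
env.line_to(*at(2.345,41),feed=15)
env.gripper_to(0.45)
env.line_to(at(2.345,110)[0],feed=60)
env.line_to(stage2w(s,[-20,0,250])[0],ori(s[2]),feed=150); env.dwell(.2)
p=env.sense(); pose=np.array([p["eef_pos"],p["tcp_rot"]]); np.save("pose6.npy",pose); im=imaging.camera("wrist"); print(p["time_s"],p["ft_force"])
cv2.imwrite("pics/w6b.png",cv2.resize(im[20:280,200:460,::-1],None,fx=2.3,fy=2.3,interpolation=cv2.INTER_CUBIC))
d=lambda Q:((proj("wrist",stage2w(s,Q),pose)-[200,20])*2.3).round(0).tolist()
print("outer corner, stop ends",d([[87,77,9],[87,-38,9],[-18,77,9]]))
print("carrier",d([[-35,65,3],[-35,-20,3]]))
for a in (2.2,2.3): print(a,"tip,post",d([[-60-68*np.cos(a),90-68*np.sin(a),14],[-60-55*np.cos(a),90-55*np.sin(a),46]]))
E
```

```text
39.6333 [0.18810576 0.74549602 1.03074992]
outer corner, stop ends [[138.0, 150.0], [364.0, 147.0], [143.0, 350.0]]
carrier [[168.0, 378.0], [326.0, 378.0]]
2.2 tip,post [[221.0, 355.0], [194.0, 384.0]]
2.3 tip,post [[213.0, 345.0], [186.0, 375.0]]
```

View pics/w6b.png

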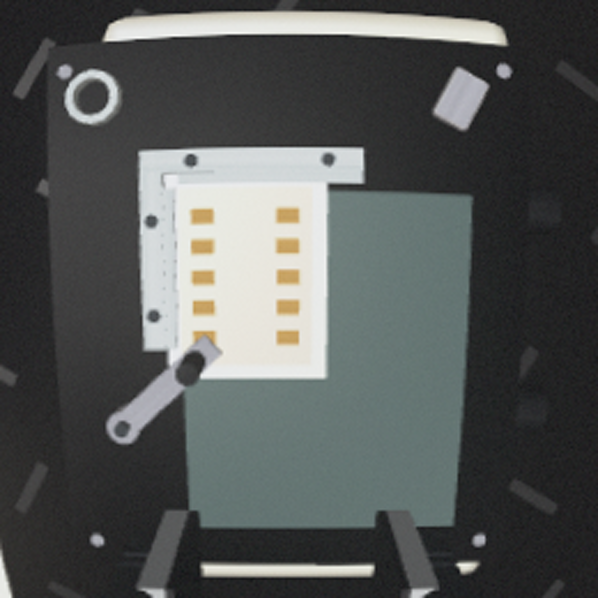

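```bash
python3 -c "
from h import *
env.hand_in(); print(env.sense()['time_s'])"
```

```text
the job is handed in; nothing more can be done
the job is handed in; nothing more can be done
```

The carrier is seated against both stops and the clip is swung to its end stop. I handed the job in at about 40 s; no verdict is reported.

- **Carrier:** I dragged it under both lips with the two fingertips. Press force read 6 to 12 N, against the 25 N limit. I then lifted, stepped back and pressed again at about 11 N to push it against both stops. The fingers stayed on the carrier's cover at a steady height and slid on it, so the carrier was held against the stops.
- **Clip:** I swung it with its post held loosely between the fingers. The resistance rose to 8.7 N at the end stop. I then eased off, opened the fingers and lifted clear.
- **Last checks:** In the final close picture, the carrier's near edge and corners lie within about 1 pixel (under 1 mm) of their predicted seated places. The clip's tip and post match an angle of 2.3 rad. The gauge block and lens ring looked undisturbed on the plate. Nothing was touching the robot.
- **Disagreement:** The first camera fit put the plate's upper face at 61 to 63 mm. Touching the carrier pointed to about 67 mm. I used 67 mm for the clip, and the later pictures agreed with it.

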